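# Hold the ink cup down on its sprung setting fixture

## Robot

A 7-joint arm with a two-finger parallel gripper is mounted at the origin on the work surface. World frame = base frame: x ahead of the robot, y to its left, z up, the work surface at z = 0. Lengths are in m, angles in rad, forces in N, time in s.
With the tool pointing down it reaches from about 0.4 to 0.75 m from the base axis. Payload 19.5 kg.
Tool frame: the origin (TCP) lies midway between the tips of the shut fingers; the grasp point (between the pads) lies 19 mm behind it (ctrl.pinch_z is the distance from the TCP to the grasp point, in m); z points along the fingers, y is the line along which they close (so a half turn about z gives the same grasp; the last joint's range is limited). The gripper opens to 85 mm and grips with 20 to 120 N. Pads are 22 mm wide; open, the fingers measure 114 mm over their backs; the gripper's body (76 mm by 85 mm) begins 54 mm behind the grasp point. The pads swing forward as they close: fully open they stand 13 mm farther back than shut.
Start: joints at [-1.303, 0.707, -0.028, 1.485, 0.022, 0.951, -0.075], TCP at [0.175, 0.548, 0.231] pointing down, gripper open.
Joint ranges: [-2.71, 2.71], [-0.32, 2.16], [-1.57, 1.52], [0, 2.45], [-1.46, 4.6], [0, 2.02], [-2.83, 2.83]. Speed limits (rad/s): [1.89, 1.89, 2.57, 2.57, 3.01, 3.01, 3.01].

## Interface

Orientations are given as a unit quaternion [w, x, y, z].
In Python, from plant import ctrl gives the robot as it stands.
- The arm moves only by the tool arm_command, never from a script. Its argument "deltas" is a list that holds one entry, the list of rows, each a list of 7 numbers: the shift along the tool's x, y, z in units of 120 mm (1.0 is 120 mm), then the turn, a rotation vector about the tool's x, y, z in units of 45 degrees (1.0 is 45 degrees), then the finger opening in mm, from 0 to 85.4. In form: [[[dx, dy, dz, rx, ry, rz, claw], ...]]. A call has exactly 10 rows; each row is the pose to reach, as a shift and turn from the pose commanded when the call began, along the tool's axes at that moment; what a row does not reach only later rows make up. A row lasts 1/12 s, in which the tool goes at most 41.7 mm and 7.16 degrees, less where a joint would pass 70% of its speed; a pose out of reach is approached as far as the arm can. A call with a number of a shift or a turn outside -1 to 1 is refused whole. A call with a gripper value outside its range is refused whole. The fingers move at their own pace and stop on an object; "newtons" is the grip in N (left out, the last holds). Time passes only in rows, so rows that repeat a pose let the fingers close, or fill a call up. It gives the time, the measured TCP pose, the force, the opening and the grip force at its end, in the units of the state.
- ctrl.sense(): the state, without advancing time (a new reading comes with each control period).
- ctrl.get_image(name): name is "scene" or "top"; returns (picture, depth): 400x640x3 uint8, red, green, blue; 400x640 float32, m along the optical axis (not along the pixel's ray), 0 where there is no reading.
- ctrl.camera_model(name): a dict with "fx", "fy", "cx", "cy" (pixels), "rvec" (rotation vector, rad) and "tvec" (3), from world to camera coordinates, as OpenCV has them. Camera axes: x right, y down, z forward; pixel columns grow to the right and rows downward; lengths in m; the calibration is good to about 2 mm. A picture is of the moment at which its call begins. camera_model takes no time and is no camera call.
- ctrl.job_done(): hands the job in; it is judged then, once.
The state is a dict: "time_s": time; "joint_pos": joint angles; "joint_velocities": joint speeds; "joint_efforts": joint torques, N m; "tcp_pos": TCP position; "ee_rot": TCP orientation; "wrist_force": force on the tool from outside, world axes, zero at the start; "wrist_torque": the same for the moment, N m; "gripper_width": opening from 0.0 (shut) to 1.0 (fully open); "finger_force": force on a finger pad.
Only numpy, scipy, OpenCV 4.12 (cv2) and the standard library are available. Lean on these libraries where they do the work, as an engineer would, in place of code of your own. Each camera call takes 0.05 s, during which the arm holds its last target. There are 200 camera calls.

## Task

On this pad-printing bench, pick up the larger of the two ink cups by its knob, set it centred on the raised sprung plunger of the setting fixture, its round flange in line with the stop ring all round, and then press it straight down until it sits flat and firmly on the stop ring. Press firmly but do not ram it, and finish while still holding it down against the spring so that a colleague can lock it; leave the small cup, the tape, the jar and the screwdriver where they are.

Things in the scene. Friction and masses are not known exactly. Their poses are not given: they have to be found in the camera images.
- cup: The larger ink cup: closed round steel cup, loose, 0.25 to 0.45 kg. Bottom flange 90 mm diameter, 9 mm high; body 78 mm diameter, flat top 32 mm above the flat underside; on it an upright round black knob, 30 mm diameter, from 32 to 68 mm above the underside. Origin: centre of the underside, z up. Stands on the bench left or right of the fixture.
- cup_knob (a point): Where to grip the larger cup: a point on its axis inside the knob, 56 mm above its underside and 24 mm above the cup's flat top.
- small_cup: The smaller ink cup, a bystander: same look and heights, but flange 64 mm diameter. It stands on the other side of the fixture from the larger cup. Origin: centre of the underside.
- nest: Cup-setting fixture, fixed to the bench: dark steel bed plate 130 x 130 x 14 mm, with the round stop ring and the sprung plunger standing in its middle. Origin: centre of the plate's underside on the bench; z up.
- stop: Fixed aluminium stop ring in the middle of the bed plate: 90 mm outside diameter, 60 mm bore, 36 mm high; its flat top, 50 mm above the bench, is the hard stop on which the larger cup's flange must land. Origin: centre of the ring's underside, 14 mm above the bench. Up to about 60 N of force on it is fine.
- plunger_top (a point): Centre of the flat top of the sprung plunger, a brass disc of 52 mm diameter in the bore of the stop ring, on the ring's axis. Released, its top is 62 mm above the bench, 12 mm above the stop ring; it goes straight down when pressed. When the cup rests on the stop ring it is 50 mm above the bench.
- plunger (a joint): How far the plunger is pressed down, in m: 0 released, 0.012 when the cup lies on the stop ring. The spring pushes up with about 8 N when released and 13 N at 0.012, so it carries the cup's weight without sinking and lifts it again if let go; the wrist force is 15 to 25 N when the cup is firmly on the ring.
- tape: Bystander: roll of orange tape lying flat, 84 mm diameter, 25 mm high. Origin: centre of the underside.
- jar: Bystander: white jar, 60 mm diameter, 70 mm high. Origin: centre of the underside.
- screwdriver: Bystander: red-handled screwdriver, about 200 mm long, lying across on the bench beyond the fixture (farther from the robot).
There are look-alikes about, which are no part of the job. What is shaped like the cup but green is not meant.

How it is judged:
On the way:
1. the larger cup is upright, centred over the plunger within 8 mm, above the stop ring, with the plunger still raised (horizontal distance between cup and plunger_top below 0.008 m and height (world z) of cup above 0.056 m and angle between cup's own z axis and vertical below 0.15 rad and value of joint plunger below 0.004 m), for 0.05 s.
At the end, for the whole second after the job is handed in: Through the last second the robot still holds the larger cup down: plunger pressed at least 10.5 mm, cup underside on the stop ring (within 1.5 mm) with 1.5 to 80 N on the ring, centred on the plunger within 5 mm, tilted less than 0.04 rad, at rest (value of joint plunger above 0.0105 m and z of cup in the frame of nest between 0.047 and 0.0515 m and horizontal distance between cup and plunger_top below 0.005 m and angle between cup's own z axis and vertical below 0.04 rad and contact force between cup and stop between 1.5 and 80 N and linear speed of cup below 0.02 m/s and contact force between any of the fingers, the arm and cup above 2 N); the arm keeps its last pose, push and grip.
It fails at once if the small cup is moved by more than 30 mm (distance of small_cup from where it was at the start of the episode above 0.03 m).
It fails at once if the tape is moved by more than 30 mm (distance of tape from where it was at the start of the episode above 0.03 m).
It fails at once if the jar is moved by more than 30 mm (distance of jar from where it was at the start of the episode above 0.03 m).
It fails at once if the screwdriver is moved by more than 30 mm (distance of screwdriver from where it was at the start of the episode above 0.03 m).
It fails at once if the cup is rammed on the stop ring with more than 150 N (contact force between cup and stop above 150 N).
It also fails if it takes over 45 s, if anything falls off the work surface, if the arm or the gripper's body presses on something with over 40 N, if the wrist force passes 120 N, or if a joint passes its speed limit or range.

## Working session

There is one attempt and no reset: what is moved stays moved. The work goes in short steps, Python scripts to look and compute and a tool call to move; the robot and the scene stay as the last step left them, time stands still between calls to the robot, and variables do not carry over. Pictures are saved under pics/ and viewed, at most 10 in all, crops included, and the job is handed in when it is done.

Besides the shell and the picture viewer there is one more tool, called after "Request:" as name(argument=value, ...) on one line, values as JSON. arm_command: Moves the arm, as the interface text tells. Its arguments: {"type":"object","properties":{"deltas":{"type":"array","items":{"type":"array","items":{"type":"array","items":{"type":"number"}}}},"newtons":{"type":"number"}},"required":["deltas"]}

```bash
mkdir -p pics; cat > h.py <<'E'
from plant import ctrl
import numpy as np, cv2
def grab(n):
    im,d=ctrl.get_image(n); return im,d
def world(n,u,v,z):
    "pixel to world at depth z"
    m=ctrl.camera_model(n); R=cv2.Rodrigues(np.array(m["rvec"],float))[0]; t=np.array(m["tvec"],float).ravel()
    u=np.asarray(u,float);v=np.asarray(v,float)
    pc=np.stack([(u-m["cx"])/m["fx"]*z,(v-m["cy"])/m["fy"]*z,z],-1)
    return (pc-t)@R
E
python3 - <<'E'
from h import *
for n in("scene","top"):
    im,d=grab(n); cv2.imwrite(f"pics/{n}0.png",im[:,:,::-1]); np.savez(f"{n}0.npz",im=im,d=d)
    m=ctrl.camera_model(n); print(n,m)
s=ctrl.sense(); print(s)
E
```

```text
scene {'fx': 408.2771112639811, 'fy': 408.2771112639811, 'cx': 323.80452504534986, 'cy': 202.49645568223323, 'rvec': array([ 2.36038229,  0.83802255, -0.2668698 ]), 'tvec': array([-0.51375904, -0.23575569,  1.22481798])}
top {'fx': 405.46003396880917, 'fy': 405.46003396880917, 'cx': 318.8704857115878, 'cy': 198.14087087913674, 'rvec': array([ 2.20754782, -2.14073728,  0.16383115]), 'tvec': array([0.01280063, 0.61369426, 0.89718586])}
{'time_s': 0.1, 'joint_pos': array([-1.30270869,  0.70700739, -0.02760558,  1.4849326 ,  0.02198734,
        0.95087805, -0.07551482]), 'joint_velocities': array([ 0.00068684, -0.00122681, -0.00033156, -0.00052913,  0.00062603,
        0.00011206, -0.0014371 ]), 'joint_efforts': array([ 1.28795058e-03, -8.84286833e+01,  1.23630188e+00, -2.36456573e+01,
        1.69650855e-02,  4.95314380e-03, -3.21874427e-05]), 'tcp_pos': array([0.17522642, 0.54741933, 0.2308981 ]), 'ee_rot': array([-5.97044759e-05,  1.54290953e-01,  9.88025348e-01, -4.57807286e-04]), 'wrist_force': array([-0.57996929,  0.87512438,  0.61524013]), 'wrist_torque': array([0.02076712, 0.00538546, 0.04016155]), 'finger_force': 0.0, 'gripper_width': 1.0010960131540554}
```

View pics/scene0.png

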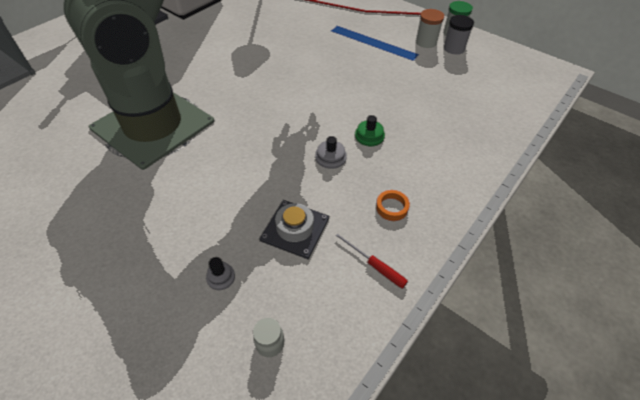

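View pics/top0.png

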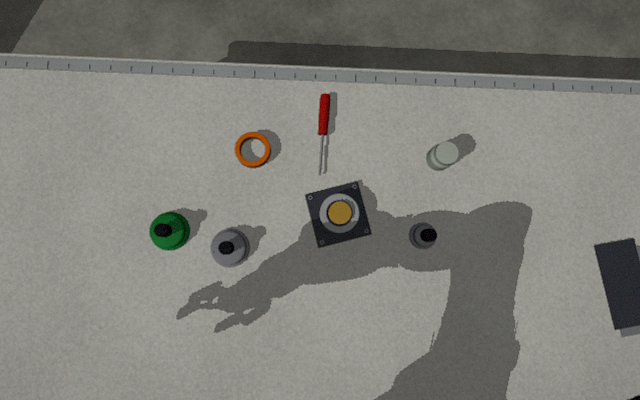

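The top view shows the larger grey cup at about (230,247), with its knob near (226,248). The fixture's plunger is at (340,212), and the small cup is at (423,235). The green look-alike is at (169,231), the tape at (253,149), the jar at (443,155) and the screwdriver around (323,130). In the scene view the larger cup is at (331,152) and the fixture at (294,220).

```bash
cat >> h.py <<'E'
def cloud(n,d):
    v,u=np.mgrid[:400,:640]; return world(n,u,v,d)
def circ(P):
    c,r=cv2.minEnclosingCircle(np.float32(P[:,:2]*1000)); return np.round(c,1),round(r,1)
E
python3 - <<'E'
from h import *
f=np.load("top0.npz"); W=cloud("top",f["d"]); im=f["im"]
def band(name,u0,v0,r,lo,hi,col=None):
    v,u=np.mgrid[:400,:640]; z=W[...,2]
    m=((u-u0)**2+(v-v0)**2<r*r)&(z>lo)&(z<hi)&(f["d"]>0)
    if col=="brass": m&=(im[...,0].astype(int)-im[...,2]>60)
    P=W[m]; print(name,len(P),"mean",P.mean(0).round(4),"med z",np.median(P[:,2]).round(4),"circle",circ(P))
print("bench z",np.median(W[300:330,500:560,2]),np.median(W[280:300,80:140,2]))
band("knob",228,247,24,.060,.08)
band("top",228,247,24,.026,.040)
band("flange+",228,247,26,.005,.08)
band("small all",425,235,22,.005,.08)
band("small knob",425,235,22,.060,.08)
band("brass",340,212,20,.055,.07,"brass")
band("ring",340,212,28,.044,.056)
band("ring all",340,212,28,.044,.07)
band("green",169,231,26,.005,.08)
f=np.load("scene0.npz"); W=cloud("scene",f["d"]); im=f["im"]
band("S knob",331,148,20,.055,.08)
band("S flange+",331,152,24,.006,.08)
band("S brass",294,217,18,.055,.07,"brass")
band("S ring all",294,218,26,.044,.07)
for p in [(230,247)]: pass
E
```

```text
bench z -0.0009715381739380668 -0.0006385378141032954
knob 148 mean [0.4936 0.2348 0.0672] med z 0.0672 circle (array([493.8, 235.1]), 14.6)
top 751 mean [0.4936 0.234  0.0309] med z 0.031 circle (array([493.5, 235.6]), 38.9)
flange+ 1190 mean [0.4936 0.2315 0.0312] med z 0.0306 circle (array([495.3, 240. ]), 49.2)
small all 571 mean [ 0.534  -0.2088  0.035 ] med z 0.0301 circle (array([ 530.9, -223. ]), 39.7)
small knob 148 mean [ 0.5351 -0.2157  0.067 ] med z 0.0671 circle (array([ 535.1, -216.2]), 15.2)
brass 401 mean [ 0.5792 -0.0141  0.0614] med z 0.0613 circle (array([579.8, -14.1]), 25.5)
ring 686 mean [ 0.5793 -0.0137  0.0493] med z 0.0494 circle (array([579.4, -13.8]), 44.8)
ring all 1098 mean [ 0.5791 -0.0137  0.0538] med z 0.0507 circle (array([579.4, -13.8]), 44.8)
green 1208 mean [0.5273 0.3691 0.0318] med z 0.0308 circle (array([528.5, 377.1]), 45.2)
S knob 96 mean [0.497  0.2313 0.0644] med z 0.0654 circle (array([496.6, 234.8]), 16.2)
S flange+ 710 mean [0.5032 0.2222 0.0305] med z 0.0294 circle (array([496.5, 231.6]), 45.1)
S brass 310 mean [ 0.5815 -0.0164  0.0608] med z 0.0607 circle (array([580.8, -17.4]), 26.1)
S ring all 855 mean [ 0.5825 -0.0187  0.0533] med z 0.05 circle (array([580.4, -16.6]), 46.0)
```

The two cameras agree to about 3 mm, and the heights and radii match the sizes given. I'm moving towards the larger cup at about (0.494, 0.235), keeping the tool's yaw.

Request:
arm_command(deltas=[[[-0.05,-0.025,0,0,0,0,85],[-0.15,-0.075,0,0,0,0,85],[-0.27,-0.135,0,0,0,0,85],[-0.4,-0.2,0,0,0,0,85],[-0.52,-0.26,0,0,0,0,85],[-0.64,-0.32,0,0,0,0,85],[-0.76,-0.38,0,0,0,0,85],[-0.88,-0.44,0,0,0,0,85],[-0.95,-0.48,0,0,0,0,85],[-1.0,-0.5,0,0,0,0,85]]])

```text
time_s: 0.93
tcp_pos: [0.2726, 0.4524, 0.2314]
ee_rot: [0.0, 0.155, 0.988, -0.0]
wrist_force: [-0.5, 0.1, 0.3]
gripper_width: 0.996
finger_force: 0.0
```

Request:
arm_command(deltas=[[[-0.05,-0.025,0,0,0,0,85],[-0.15,-0.075,0,0,0,0,85],[-0.27,-0.135,0,0,0,0,85],[-0.4,-0.2,0,0,0,0,85],[-0.52,-0.26,0,0,0,0,85],[-0.64,-0.32,0,0,0,0,85],[-0.76,-0.38,0,0,0,0,85],[-0.88,-0.44,0,0,0,0,85],[-0.95,-0.48,0,0,0,0,85],[-1.0,-0.5,0,0,0,0,85]]])

```text
time_s: 1.77
tcp_pos: [0.3678, 0.3594, 0.2313]
ee_rot: [0.0, 0.155, 0.988, -0.0]
wrist_force: [-1.1, -0.4, -0.4]
gripper_width: 0.999
finger_force: 0.0
```

Request:
arm_command(deltas=[[[-0.05,-0.025,0,0,0,0,85],[-0.15,-0.075,0,0,0,0,85],[-0.27,-0.135,0.05,0,0,0,85],[-0.4,-0.2,0.1,0,0,0,85],[-0.52,-0.26,0.2,0,0,0,85],[-0.64,-0.32,0.3,0,0,0,85],[-0.76,-0.38,0.4,0,0,0,85],[-0.88,-0.44,0.45,0,0,0,85],[-0.95,-0.48,0.5,0,0,0,85],[-1.0,-0.5,0.5,0,0,0,85]]])

```text
time_s: 2.6
tcp_pos: [0.4634, 0.2657, 0.1703]
ee_rot: [-0.001, 0.154, 0.988, -0.0]
wrist_force: [0.7, -0.3, -1.0]
gripper_width: 0.998
finger_force: 0.0
```

Request:
arm_command(deltas=[[[-0.05,-0.02,0,0,0,0,85],[-0.12,-0.06,0.1,0,0,0,85],[-0.2,-0.1,0.2,0,0,0,85],[-0.27,-0.14,0.3,0,0,0,85],[-0.33,-0.17,0.4,0,0,0,85],[-0.33,-0.17,0.5,0,0,0,85],[-0.33,-0.17,0.6,0,0,0,85],[-0.33,-0.17,0.65,0,0,0,85],[-0.33,-0.17,0.7,0,0,0,85],[-0.33,-0.17,0.7,0,0,0,85]]])

```text
time_s: 3.43
tcp_pos: [0.4945, 0.2348, 0.0863]
ee_rot: [-0.001, 0.154, 0.988, -0.0]
wrist_force: [1.1, -0.0, -0.0]
gripper_width: 0.993
finger_force: 0.0
```

```bash
python3 - <<'E'
from h import *
im,d=grab("scene"); a=cv2.resize(im[80:220,240:440],None,fx=4,fy=4,interpolation=2)[:, :800]
im2,d2=grab("top"); 
cv2.imwrite("pics/pre.png",a[:,:,::-1]); print(ctrl.sense()["tcp_pos"])
E
```

```text
[0.49484721 0.23496895 0.08742205]
```

View pics/pre.png

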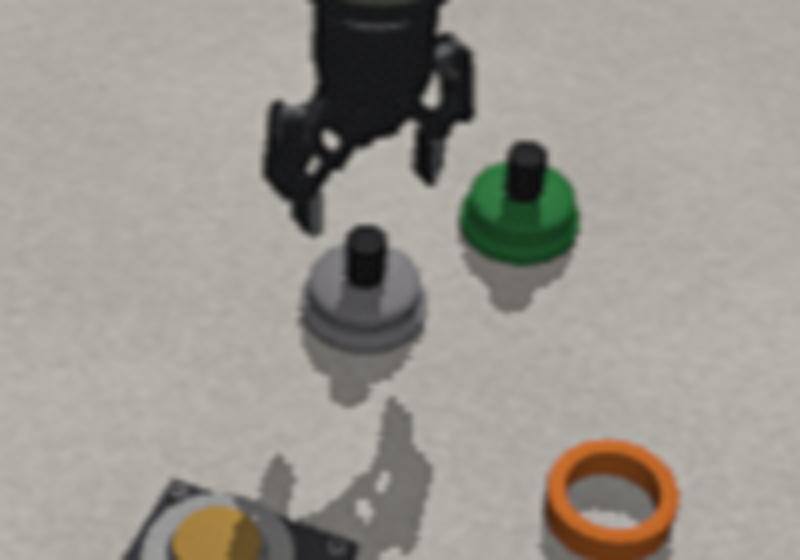

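The crop shows the open fingertips at (313,230) and (430,180) on either side of the knob, whose top is at (367,235). The midpoint lines up, so I'm descending and closing.

Request:
arm_command(deltas=[[[0,0,0.05,0,0,0,85],[0,0,0.1,0,0,0,85],[0,0,0.16,0,0,0,85],[0,0,0.22,0,0,0,85],[0,0,0.28,0,0,0,85],[0,0,0.34,0,0,0,85],[0,0,0.38,0,0,0,85],[0,0,0.41,0,0,0,85],[0,0,0.41,0,0,0,85],[0,0,0.41,0,0,0,85]]])

```text
time_s: 4.37
tcp_pos: [0.4948, 0.2349, 0.0381]
ee_rot: [-0.0, 0.154, 0.988, -0.0]
wrist_force: [-0.6, 0.3, 0.6]
gripper_width: 0.995
finger_force: 0.0
```

Request:
arm_command(deltas=[[[0,0,0,0,0,0,60],[0,0,0,0,0,0,45],[0,0,0,0,0,0,38],[0,0,0,0,0,0,34],[0,0,0,0,0,0,30],[0,0,0,0,0,0,25],[0,0,0,0,0,0,20],[0,0,0,0,0,0,15],[0,0,0,0,0,0,15],[0,0,0,0,0,0,15]]], newtons=60)

```text
time_s: 5.2
tcp_pos: [0.4949, 0.2351, 0.0385]
ee_rot: [0.0, 0.154, 0.988, 0.0]
wrist_force: [-0.9, 0.2, 7.6]
gripper_width: 0.334
finger_force: 58.7
```

Request:
arm_command(deltas=[[[0,0,-0.03,0,0,0,15],[0,0,-0.1,0,0,0,15],[0,0,-0.2,0,0,0,15],[0,0,-0.3,0,0,0,15],[0,0,-0.4,0,0,0,15],[0,0,-0.5,0,0,0,15],[0,0,-0.6,0,0,0,15],[0,0,-0.7,0,0,0,15],[0,0,-0.75,0,0,0,15],[0,0,-0.75,0,0,0,15]]], newtons=90)

```text
time_s: 6.03
tcp_pos: [0.4952, 0.235, 0.1294]
ee_rot: [0.001, 0.154, 0.988, 0.0]
wrist_force: [1.0, 0.1, -2.1]
gripper_width: 0.325
finger_force: 88.8
```

```bash
python3 - <<'E'
from h import *
from scipy.spatial.transform import Rotation as Ro
im,d=grab("scene"); cv2.imwrite("pics/lift.png",cv2.resize(im[60:220,240:440],None,fx=3.5,fy=3.5,interpolation=2)[:,:,::-1]); np.savez("lift.npz",im=im,d=d)
s=ctrl.sense(); print(s["tcp_pos"],s["wrist_force"],s["gripper_width"],s["finger_force"])
q=s["ee_rot"]; R=Ro.from_quat(np.r_[q[1:],q[0]]); print(R.as_matrix().round(4))
W=cloud("scene",d); v,u=np.mgrid[:400,:640]; z=W[...,2]
# cup band: grey body points near tcp
m=(np.hypot(W[...,0]-s["tcp_pos"][0],W[...,1]-s["tcp_pos"][1])<.05)&(z>.085)&(z<.16)
h,e=np.histogram(z[m],bins=np.arange(.085,.165,.005)); print(h)
P=W[m&(z<.126)]; print("top-ish",circ(P),P.mean(0))
t=np.array([0.5795+0.0,-0.0145]); print("to go tool units",R.inv().apply(np.r_[t-s["tcp_pos"][:2],0])/.12)
E
```

```text
[0.49488158 0.23490713 0.12848541] [-0.01536543 -0.13464276 -2.55792201] 0.32679258588588894 88.82033586502075
[[-9.524e-01  3.049e-01  6.000e-04]
 [ 3.049e-01  9.524e-01  2.000e-04]
 [-5.000e-04  4.000e-04 -1.000e+00]]
[ 13  39  94  89  40  47 117 202  14  18  27  33  31  33  70]
top-ish (array([496.6, 231.6]), 45.5) [0.50816054 0.21630461 0.11091535]
to go tool units [-1.30536517e+00 -1.76436377e+00  1.22556748e-05]
```

View pics/lift.png

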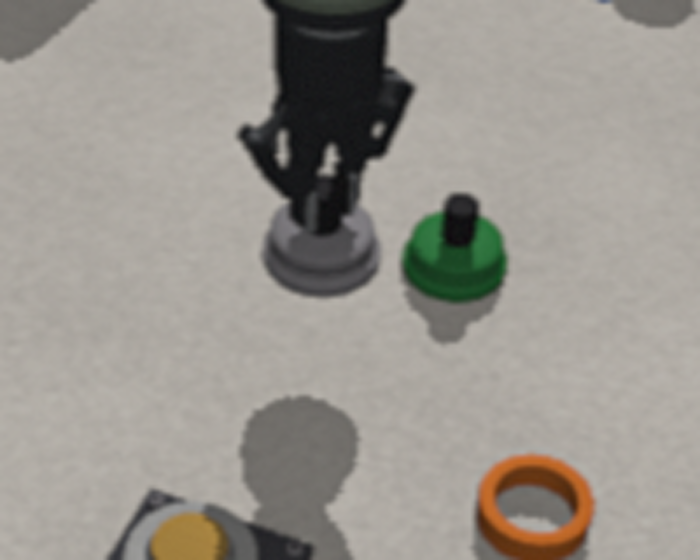

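The cup is lifted, upright and centred in the fingers at about (322,245) in the crop, and its pose under the gripper is unchanged. I'm carrying it to the fixture.

Request:
arm_command(deltas=[[[-0.03,-0.04,0,0,0,0,15],[-0.08,-0.11,0,0,0,0,15],[-0.15,-0.2,0,0,0,0,15],[-0.23,-0.31,0,0,0,0,15],[-0.32,-0.43,0,0,0,0,15],[-0.41,-0.55,0,0,0,0,15],[-0.5,-0.67,0,0,0,0,15],[-0.57,-0.77,0,0,0,0,15],[-0.62,-0.84,0,0,0,0,15],[-0.65,-0.88,0,0,0,0,15]]])

```text
time_s: 6.92
tcp_pos: [0.5371, 0.1084, 0.1277]
ee_rot: [-0.0, 0.155, 0.988, -0.0]
wrist_force: [-0.4, 0.3, -4.1]
gripper_width: 0.325
finger_force: 88.9
```

Request:
arm_command(deltas=[[[-0.03,-0.04,0,0,0,0,15],[-0.08,-0.11,0,0,0,0,15],[-0.15,-0.2,0,0,0,0,15],[-0.23,-0.31,0,0,0,0,15],[-0.33,-0.44,0,0,0,0,15],[-0.43,-0.58,0,0,0,0,15],[-0.53,-0.71,0,0,0,0,15],[-0.61,-0.82,0,0,0,0,15],[-0.655,-0.88,0,0,0,0,15],[-0.655,-0.88,0,0,0,0,15]]])

```text
time_s: 7.75
tcp_pos: [0.5798, -0.0159, 0.1279]
ee_rot: [0.0, 0.155, 0.988, -0.0]
wrist_force: [0.7, 0.1, -1.9]
gripper_width: 0.323
finger_force: 88.9
```

```bash
python3 - <<'E'
from h import *
f=np.load("scene0.npz")
im,d=grab("scene"); cv2.imwrite("pics/over.png",cv2.resize(im[120:270,210:400],None,fx=4,fy=4,interpolation=2)[:,:,::-1])
s=ctrl.sense(); print(s["tcp_pos"],s["wrist_force"],s["gripper_width"],s["joint_pos"].round(2))
def fl(W,d,c,lo,hi,r=.055):
    z=W[...,2]; m=(np.hypot(W[...,0]-c[0],W[...,1]-c[1])<r)&(z>lo)&(z<hi)&(d>0); return circ(W[m]),m.sum()
W0=cloud("scene",f["d"]); W=cloud("scene",d)
print("cup",fl(W,d,s["tcp_pos"],.088,.127),"ring before",fl(W0,f["d"],(.58,-.015),.042,.054))
im,d=grab("top"); W=cloud("top",d); print("top cup",fl(W,d,s["tcp_pos"],.088,.127))
cv2.imwrite("pics/overt.png",cv2.resize(im[140:290,250:440],None,fx=4,fy=4,interpolation=2)[:,:,::-1])
E
```

```text
[ 0.57948043 -0.01423079  0.12796182] [ 0.00481804  0.44964064 -2.71483187] 0.32529749695592175 [ 0.06  0.85 -0.17  1.58  0.19  0.72  1.06]
cup ((array([579.9, -18. ]), 44.9), np.int64(840)) ring before ((array([580.4, -16.6]), 46.0), np.int64(541))
top cup ((array([566.5,  21.4]), 23.4), np.int64(67))
```

View pics/over.png

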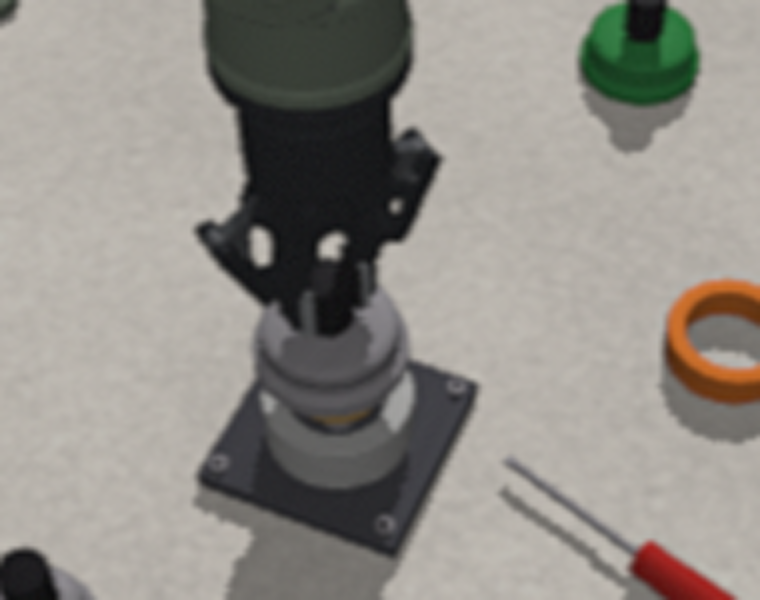

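The crop shows the cup upright at (333,335), straight above the ring at (340,430). I'm descending to just above the plunger, then checking the alignment again.

Request:
arm_command(deltas=[[[0,0,0.02,0,0,0,15],[0,0,0.05,0,0,0,15],[0,0,0.08,0,0,0,15],[0,0,0.11,0,0,0,15],[0,0,0.14,0,0,0,15],[0,0,0.17,0,0,0,15],[0,0,0.19,0,0,0,15],[0,0,0.2,0,0,0,15],[0,0,0.2,0,0,0,15],[0,0,0.2,0,0,0,15]]])

```text
time_s: 8.68
tcp_pos: [0.5795, -0.014, 0.1042]
ee_rot: [0.0, 0.154, 0.988, -0.0]
wrist_force: [-0.0, -0.3, -3.1]
gripper_width: 0.325
finger_force: 88.9
```

```bash
python3 - <<'E'
from h import *
f=np.load("scene0.npz")
im,d=grab("scene"); cv2.imwrite("pics/near.png",cv2.resize(im[160:260,240:340],None,fx=6,fy=6,interpolation=2)[:,:,::-1])
s=ctrl.sense(); print(s["tcp_pos"],s["wrist_force"])
def fl(W,d,c,lo,hi,r=.055):
    z=W[...,2]; m=(np.hypot(W[...,0]-c[0],W[...,1]-c[1])<r)&(z>lo)&(z<hi)&(d>0); return circ(W[m]),m.sum()
W=cloud("scene",d); b=s["tcp_pos"][2]-.0385
print("cup",fl(W,d,s["tcp_pos"],b+.004,b+.036))
W0=cloud("scene",f["d"]); print("cup at start",fl(W0,f["d"],(.495,.235),.004,.036),"ring",fl(W0,f["d"],(.58,-.015),.020,.054))
E
```

```text
[ 0.57958592 -0.01400842  0.10425915] [-0.30736708 -0.26675111 -2.75854735]
cup ((array([580. , -17.1]), 45.7), np.int64(766))
cup at start ((array([496.5, 231.6]), 45.1), np.int64(578)) ring ((array([580.4, -16.6]), 46.0), np.int64(755))
```

View pics/near.png

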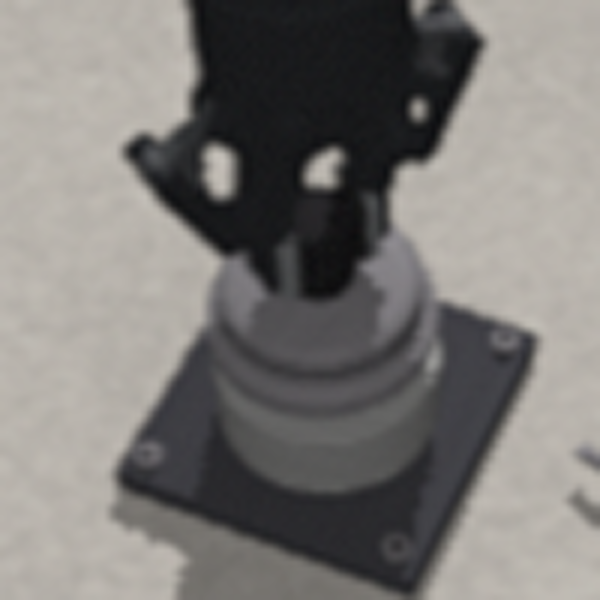

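The cup is aligned with the ring to within 1 mm: flange edges at x≈213–438 in the crop, ring at 218–436. I'm pressing slowly and watching the wrist force.

Request:
arm_command(deltas=[[[0,0,0.01,0,0,0,15],[0,0,0.02,0,0,0,15],[0,0,0.03,0,0,0,15],[0,0,0.04,0,0,0,15],[0,0,0.05,0,0,0,15],[0,0,0.06,0,0,0,15],[0,0,0.07,0,0,0,15],[0,0,0.08,0,0,0,15],[0,0,0.09,0,0,0,15],[0,0,0.1,0,0,0,15]]])

```text
time_s: 9.57
tcp_pos: [0.5796, -0.014, 0.0924]
ee_rot: [0.0, 0.154, 0.988, -0.0]
wrist_force: [-2.3, 0.8, 7.9]
gripper_width: 0.327
finger_force: 89.1
```

Request:
arm_command(deltas=[[[0,0,0.003,0,0,0,15],[0,0,0.006,0,0,0,15],[0,0,0.009,0,0,0,15],[0,0,0.012,0,0,0,15],[0,0,0.015,0,0,0,15],[0,0,0.018,0,0,0,15],[0,0,0.021,0,0,0,15],[0,0,0.024,0,0,0,15],[0,0,0.027,0,0,0,15],[0,0,0.027,0,0,0,15]]])

```text
time_s: 10.4
tcp_pos: [0.5796, -0.014, 0.0892]
ee_rot: [0.0, 0.154, 0.988, -0.0]
wrist_force: [-3.4, 0.3, 8.7]
gripper_width: 0.326
finger_force: 89.3
```

Request:
arm_command(deltas=[[[0,0,0.001,0,0,0,15],[0,0,0.002,0,0,0,15],[0,0,0.003,0,0,0,15],[0,0,0.004,0,0,0,15],[0,0,0.005,0,0,0,15],[0,0,0.006,0,0,0,15],[0,0,0.007,0,0,0,15],[0,0,0.008,0,0,0,15],[0,0,0.008,0,0,0,15],[0,0,0.008,0,0,0,15]]])

```text
time_s: 11.23
tcp_pos: [0.5796, -0.014, 0.0886]
ee_rot: [0.0, 0.154, 0.988, -0.0]
wrist_force: [-5.2, -0.2, 15.4]
gripper_width: 0.324
finger_force: 90.7
```

Request:
arm_command(deltas=[[[0,0,0.001,0,0,0,15],[0,0,0.001,0,0,0,15],[0,0,0.002,0,0,0,15],[0,0,0.002,0,0,0,15],[0,0,0.003,0,0,0,15],[0,0,0.003,0,0,0,15],[0,0,0.004,0,0,0,15],[0,0,0.004,0,0,0,15],[0,0,0.004,0,0,0,15],[0,0,0.004,0,0,0,15]]])

```text
time_s: 12.07
tcp_pos: [0.5796, -0.014, 0.0886]
ee_rot: [0.0, 0.154, 0.988, -0.0]
wrist_force: [-8.0, -1.3, 24.5]
gripper_width: 0.322
finger_force: 91.8
```

```bash
python3 - <<'E'
from h import *
im,d=grab("scene"); cv2.imwrite("pics/pressed.png",cv2.resize(im[160:260,240:340],None,fx=6,fy=6,interpolation=2)[:,:,::-1])
s=ctrl.sense(); print(s["tcp_pos"],s["wrist_force"],s["wrist_torque"],s["finger_force"])
W=cloud("scene",d); z=W[...,2]; r=np.hypot(W[...,0]-.58,W[...,1]+.016)
m=(r<.036)&(z>.07)&(z<.09)&(d>0); P=W[m]; A=np.c_[P[:,:2],np.ones(len(P))]
k=abs(P[:,2]-np.median(P[:,2]))<.004; print("top plane z",np.median(P[:,2]),"slopes",np.linalg.lstsq(A[k],P[k,2],rcond=None)[0][:2],k.sum())
m=(r<.055)&(z>.054)&(z<.085)&(d>0); print(circ(W[m]))
E
```

```text
[ 0.57959458 -0.01405783  0.08857648] [-8.59057823  0.40169889 24.73359878] [0.1401226  1.72111726 0.01097856] 91.78574323654175
top plane z 0.08063157521196856 slopes [-0.01416989  0.01271251] 345
(array([579.2, -16.5]), 45.2)
```

View pics/pressed.png

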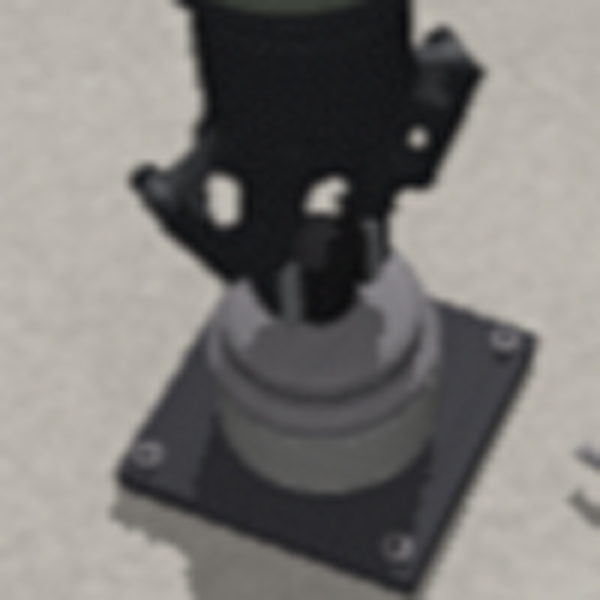

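The picture shows the flange flat on the ring: the gap has closed, and the edges line up at x≈212–438. The force is 24.7 N. Before handing in I'm checking the measured tilt against the same fit on the undisturbed cup.

```bash
python3 - <<'E'
from h import *
def slope(W,d,c,lo,hi):
    z=W[...,2]; P=W[(np.hypot(W[...,0]-c[0],W[...,1]-c[1])<.036)&(z>lo)&(z<hi)&(d>0)]
    k=abs(P[:,2]-np.median(P[:,2]))<.004; return np.median(P[:,2]),np.linalg.lstsq(np.c_[P[:,:2],np.ones(len(P))][k],P[k,2],rcond=None)[0][:2]
f=np.load("scene0.npz"); print("start",slope(cloud("scene",f["d"]),f["d"],(.4965,.2325),.02,.04))
L=np.load("lift.npz"); print("lifted",slope(cloud("scene",L["d"]),L["d"],(.4965,.2325),.11,.13))
s=ctrl.sense(); print(s["time_s"],s["wrist_force"],s["joint_velocities"].round(4))
E
```

```text
start (np.float64(0.03045518369189014), array([-0.01281098,  0.00975004]))
lifted (np.float64(0.1209787936115354), array([-0.02573382,  0.01368164]))
12.1167 [-8.59057823  0.40169889 24.73359878] [ 0.0012 -0.0013  0.0002 -0.0008 -0.0008  0.0009 -0.0001]
```

The cup's rise is 50.1 mm and its tilt relative to the start is about 0.003 rad, so it is seated flat.

```bash
python3 -c "
from plant import ctrl
print(ctrl.job_done()); print(ctrl.sense()['wrist_force'])"
```

```text
the job is handed in; nothing more can be done
None
the job is handed in; nothing more can be done
```

The larger cup sits flat and centred on the stop ring to within about 1 mm, held down with about 25 N at the wrist; I handed the job in at about 12 s, and no verdict came back.

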